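# Pin the tilting trimming fixture at its working angle

### The arm

A 6-joint arm with a two-finger parallel gripper is mounted at the origin on a cart in front of the work surface, level with it; the furniture and walls round the work are solid. World frame = base frame: x ahead of the robot, y to its left, z up, the work surface at z = 0. Lengths are in m, angles in rad, forces in N, time in s.
With the tool pointing down it reaches from about 0.3 to 0.75 m from the base axis. Payload 8.5 kg.
Tool frame: the origin (TCP) lies between the finger pads; the fingertips stand 19 mm ahead of it and the grasp point (between the pads) is the TCP; z points along the fingers, x is the direction in which the jaws open and shut, and the axes are right-handed (so a half turn about z gives the same grasp; the last joint's range is limited). The gripper opens to 88 mm and grips with 3 to 60 N. Pads are 18 mm wide; open, the fingers measure 123 mm over their backs; the gripper's body (75 mm by 187 mm) begins 45 mm behind the grasp point.
Start: joints at [-1.468, 0.381, 1.297, -0, 1.464, -0.215], TCP at [0.172, -0.522, 0.258] pointing down, gripper open.
Joint ranges: [-3.11, 3.11], [-0.89, 2.33], [0.22, 2.48], [-1.42, 4.56], [0.17, 2.85], [-2.88, 2.88]. Speed limits (rad/s): [2.39, 2.39, 3.14, 3.14, 3.14, 3.14].

### API

Orientations are given as a unit quaternion [w, x, y, z].
In Python, from plant import get_state, get_image, finish_job gives the robot as it stands.
- The arm moves only by the tool play_rows, never from a script. Its argument "rows" is a list of rows, each a list of 7 numbers: the shift along the tool's x, y, z in m, then the turn, a rotation vector about the tool's x, y, z in rad, then the gripper command: -1 is fully open, 1 is shut, values between are in proportion. In form: [[dx, dy, dz, ax, ay, az, jaw], ...]. A call has exactly 8 rows; each row is the pose to reach, as a shift and turn from the pose measured when the call began, along the tool's axes at that moment; what a row does not reach only later rows make up. A row lasts 1/8 s, in which the tool goes at most 62.5 mm and 10.7 degrees, less where a joint would pass 70% of its speed; a pose out of reach is approached as far as the arm can. A call with a gripper value outside its range is refused whole. The fingers move at their own pace and stop on an object; the grip force is fixed at half the most. Time passes only in rows, so rows that repeat a pose let the fingers close, or fill a call up. It gives the time, the measured TCP pose, the force and the opening at its end, in the units of the state.
- get_state(): the state, without advancing time (a new reading comes with each control period).
- get_image(name): name is "scene" or "top"; returns a dict with "img" (420x560x3 uint8, red, green, blue), "fx", "fy", "cx", "cy" (pixels), "dist" ([k1, k2, p1, p2, k3] as OpenCV has them; the pictures are not rectified), "R" (3x3) and "t" (3): a world point X has camera coordinates R X + t. Camera axes: x right, y down, z forward; pixel columns grow to the right and rows downward; lengths in m; the calibration is good to about 2 mm. A picture is of the moment at which its call begins. There is no depth.
- finish_job(): hands the job in, once; it reports no verdict.
The state is a dict: "clock": time; "joint_positions": joint angles; "joint_vel": joint speeds; "tau": joint torques, N m; "ee_pos": TCP position; "tcp_rot": TCP orientation; "force": force on the tool from outside, world axes, zero at the start; "moment": the same for the moment, N m; "width": finger opening in m.
Only numpy, scipy, OpenCV 4.12 (cv2) and the standard library are available. Lean on these libraries where they do the work, as an engineer would, in place of code of your own. Each camera call takes 0.05 s, during which the arm holds its last target.

### The job

Tip the cradle that carries the clamped casting forward and down by its ball handle until it rests on its stops. Then take the hitch pin with the wire loop out of the pin stand, push it fully home into the sloping cross hole of the lock housing so that it goes through the cradle's shaft, with the loop on the side of the free shaft end, and swing the sprung loop over the shaft end until it snaps shut against the pin's tail. Leave the plain pin in its stand and the loose things lying about where they are.

Things in the scene. Friction and masses are not known exactly. Their poses are not given: they have to be found in the camera images.
- cradle (a joint): tilt of the fixture's cradle, rad: 0 = level, 0.436 (25 degrees) = on its front stops with the side near the robot down: the working angle, where the shaft's cross hole lines up with the housing's. Stiff hinge (0.5 N m of friction): stays where it is left. Axis horizontal, 98 mm above the bench, along the fixture's y.
- handle_ball (a point): centre of the black 28 mm ball on the cradle's 10 mm tilt rod, on the robot's side, 122 mm from the tilt axis; pressing it down tips the cradle. About 89 mm above the bench at level, 38 mm at the stops. Axes: x from the ball towards the cradle, y along the tilt axis towards the lock housing, z square to the cradle plate.
- fixture: grey tilting fixture bolted to the bench, base plate 140 x 140 x 12 mm; origin at the middle of its underside, z up, y along the tilt axis (98 mm up) towards the lock housing. The 24 mm shaft ends at y = 102 mm. Cheeks 12 mm thick at y = +-60 mm, tops 121 mm above the bench. Casting and straps reach 32 mm above the axis, square to the plate, within 50 mm of the middle.
- lock_mouth (a point): upper mouth of the 11 mm hole through lock housing (block 32 x 24 x 38 mm on the left cheek, on the tilt axis, 78 mm from the fixture's middle) and shaft, 38 mm long. z points out of the hole along its axis, which leans 25 degrees from vertical to the robot's side; y points along the shaft to its free end, 24 mm from the hole's axis (12 mm beyond the housing).
- hitch_grip (a point): centre of the black round grip (22 mm diameter, 36 mm long) of the hitch pin. z points along the pin from tail to grip, y to the side on which the loop swings, x along the loop's hinge. The 9 mm steel pin tapers at its tail, whose tip is 87 mm below this point. At the start it stands upright in one hole of the pin stand, resting on its collar.
- hitch_seat (a point): underside of the hitch pin's 20 mm collar, 35 mm below the grip's centre on the pin's axis and 52 mm above the tail's tip; it comes to rest on the mouth of a hole when the pin is home. Axes as hitch_grip. The loop's hinge lies 6 mm above it.
- hitch_loop (a joint): angle of the hitch pin's wire loop, rad: 0 = raised, standing out on the pin's +y side with its bar 16 mm above the hinge, as at the start; 0.31 = bar level with the hinge; 1.75 = shut, along the pin, bar against the tail, 7 mm to +y of the pin's axis. Sprung over centre: stays raised by itself, takes about 1 N at its bar to swing down, and beyond about 0.8 snaps shut by itself.
- loop_bar (a point): middle of the loop's cross bar, 52 mm from the loop's hinge. The loop is of 4 mm wire, 52 mm wide outside and 44 mm inside, so that it passes over the shaft end and round the housing.
- pin_stand: aluminium block 50 x 124 mm, top 58 mm above the bench, on a 70 x 144 x 5 mm foot; origin at the middle of its underside. Two upright 12 mm holes at y = -38 and +38 mm; either may hold the hitch pin.
- plain_grip (a point): centre of the grip of the plain pin: same shape as the hitch pin but with no loop, standing in the stand's other hole, to be left there.
- casting: loose cast aluminium housing half, 67 x 100 x 28 mm, a bystander; origin under its middle.
- block_a: loose dark locating block, 24 x 60 x 29 mm, a bystander, on the bench between fixture and pin stand; origin under its middle.
- block_b: loose dark locating block, 25 x 52 x 21 mm, a bystander, on the bench to the right of the fixture's handle; origin under its middle.
- cap_a: loose round red plastic cap, 33 mm across and 14 mm high, a bystander; origin under its middle.

How it is judged:
On the way, in this order (a step that is already met when the one before it is completed fails the run):
1. the cradle is tipped down onto its stops (value of joint cradle above 0.41 rad), for 0.2 s.
2. the hitch pin is fully home in the cross hole, its loop still raised (distance between hitch_seat and lock_mouth below 0.005 m and angle between the z axis of hitch_seat and the z axis of lock_mouth, either way round below 0.12 rad and value of joint hitch_loop below 0.9 rad), for 0.2 s.
3. the loop is swung over the shaft end and shut (value of joint hitch_loop above 1.6 rad and distance between hitch_seat and lock_mouth below 0.005 m), for 0.2 s.
At the end, for the whole second after the job is handed in: The cradle stands at its working angle (tilt above 0.41 rad, which is 1.5 degrees short of the stops), the hitch pin's collar sits within 5 mm of the hole's mouth with the pin within 7 degrees of the hole's axis, and the loop is shut (above 1.6 rad) round the shaft end (all of step 3 and value of joint cradle above 0.41 rad and angle between the z axis of hitch_seat and the z axis of lock_mouth, either way round below 0.12 rad); the robot touches nothing.
It fails at once if the plain pin is pulled out of the stand (distance of plain_grip from where it was at the start of the episode above 0.03 m).
It fails at once if a loose bystander is knocked out of its place (distance of any of casting, block_a, block_b, cap_a from where it was at the start of the episode above 0.04 m).
It also fails if it takes over 61 s, if anything falls off the work surface, if the arm or the gripper's body presses on something with over 40 N, if the wrist force passes 120 N, or if a joint passes its speed limit or range.

## Working session

There is one attempt and no reset: what is moved stays moved. The work goes in short steps, Python scripts to look and compute and a tool call to move; the robot and the scene stay as the last step left them, time stands still between calls to the robot, and variables do not carry over. Pictures are saved under pics/ and viewed, and the job is handed in when it is done.

Besides the shell and the picture viewer there is one more tool, called after "Request:" as name(argument=value, ...) on one line, values as JSON. play_rows: Moves the arm, as the interface text tells. Its arguments: {"type":"object","properties":{"rows":{"type":"array","items":{"type":"array","items":{"type":"number"}}}},"required":["rows"]}

```bash
ls; mkdir -p pics; python3 - <<'E'
from plant import get_state,get_image
import cv2,pickle
s=get_state();print(s)
for n in("scene","top"):
    d=get_image(n);pickle.dump(d,open(f'pics/{n}0.pkl','wb'));cv2.imwrite(f'pics/{n}0.png',d['img'][:,:,::-1])
    print(n,{k:d[k] for k in d if k!='img'})
E
```

```text
pics
{'clock': 0.0, 'joint_positions': array([-1.46827319e+00,  3.81190645e-01,  1.29826494e+00, -8.09303794e-06,
        1.46364176e+00, -2.15288465e-01]), 'joint_vel': array([-3.33018291e-04, -3.63447261e-04, -9.10222389e-04, -9.92196547e-05,
        1.81818352e-04, -3.68323321e-05]), 'tau': array([ 2.07101657e-04, -4.37923479e+01, -2.24554628e+01,  7.12920050e-02,
        3.52676748e-02, -9.54937036e-05]), 'ee_pos': array([ 0.17184263, -0.52218358,  0.25713923]), 'tcp_rot': array([-5.58444418e-04,  8.10089067e-01, -5.86306352e-01, -5.04166433e-04]), 'force': array([-0.41693174, -0.13401458,  0.9074737 ]), 'moment': array([0.05816786, 0.01919739, 0.00410456]), 'width': 0.08802406200846845}
scene {'fx': 386.3114129671521, 'fy': 386.3114129671521, 'cx': 275.53223104698634, 'cy': 209.69433194762067, 'dist': array([-0.02669617,  0.        ,  0.        ,  0.        ,  0.        ]), 'R': array([[ 8.79359870e-01, -4.76157638e-01, -3.51887254e-04],
       [-3.12996467e-01, -5.77479346e-01, -7.54023087e-01],
       [ 3.58830644e-01,  6.63167783e-01, -6.56847821e-01]]), 't': array([-0.44538148,  0.32427184,  0.6131787 ])}
top {'fx': 446.65134553586563, 'fy': 446.65134553586563, 'cx': 281.9636984641376, 'cy': 206.77020319508958, 'dist': array([-0.11533548,  0.        ,  0.        ,  0.        ,  0.        ]), 'R': array([[-0.00545314, -0.99994377,  0.00909556],
       [-0.99360002,  0.00439186, -0.11287033],
       [ 0.11282403, -0.00965284, -0.9935681 ]]), 't': array([0.15878078, 0.58399356, 1.08245455])}
```

View pics/scene0.png

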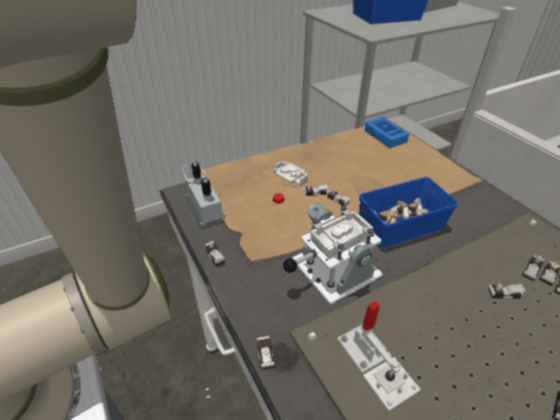

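View pics/top0.png

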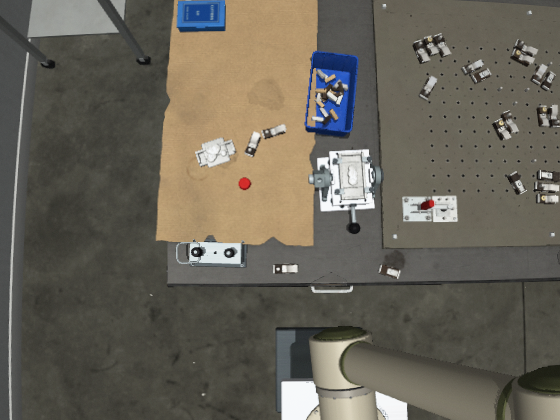

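The scene view shows the fixture around (340,250) with the black ball at (290,266). The stand is at (203,195) and its pins at (196,172) and (206,187). In the top view the ball is at (353,228), the pins are at (196,252) and (229,253), and the wire loop is left of the left pin. I'll zoom in on these.

```bash
python3 - <<'E'
import pickle,cv2,numpy as np
s=pickle.load(open('pics/scene0.pkl','rb'))['img'][:,:,::-1];t=pickle.load(open('pics/top0.pkl','rb'))['img'][:,:,::-1]
r=lambda a,k:cv2.resize(np.ascontiguousarray(a),None,fx=k,fy=k,interpolation=cv2.INTER_CUBIC)
cv2.imwrite('pics/a.png',r(t[225:285,160:310],5)); cv2.imwrite('pics/b.png',r(t[140:240,300:400],6))
cv2.imwrite('pics/c.png',r(s[150:240,170:240],6)); cv2.imwrite('pics/d.png',r(s[195:305,270:395],5))
E
```

```text
(no output)
```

View pics/a.png

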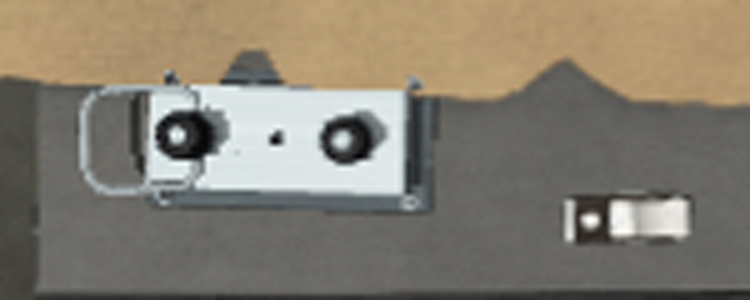

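View pics/b.png

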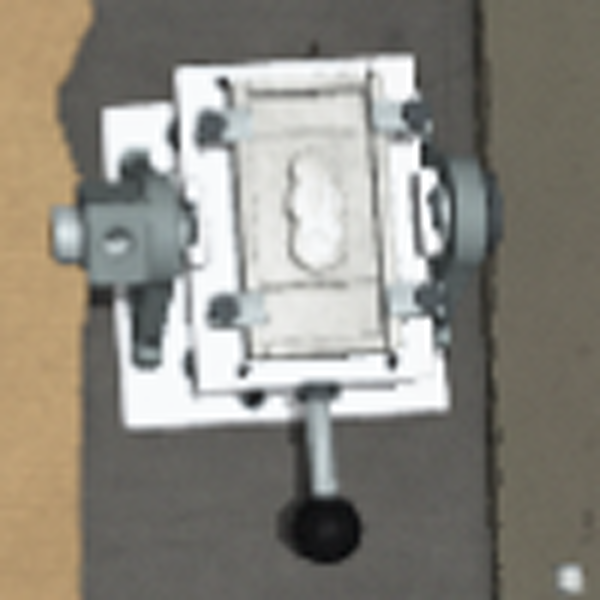

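View pics/c.png

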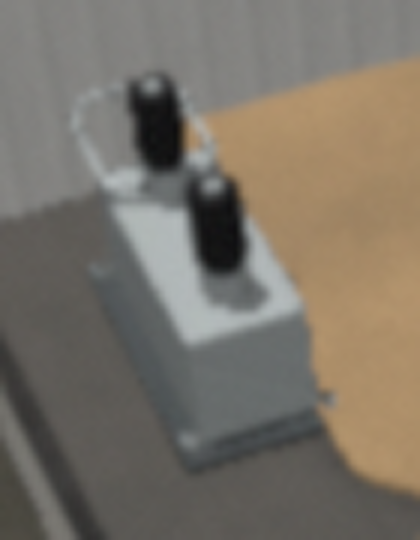

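View pics/d.png

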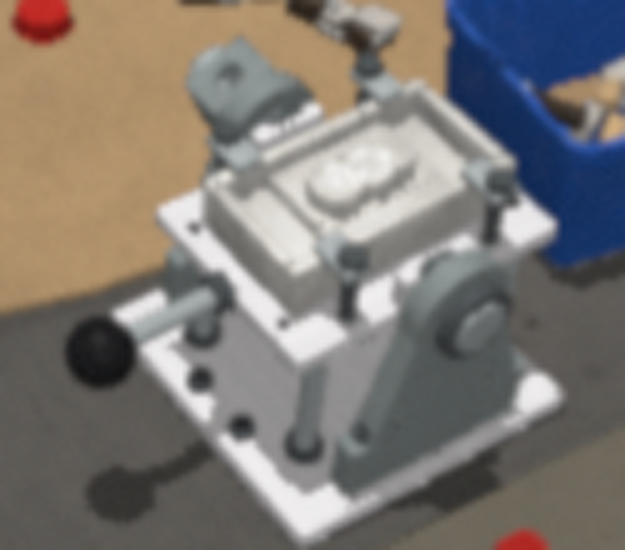

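```bash
cat > h.py <<'E'
import pickle,cv2,numpy as np
from scipy.spatial.transform import Rotation as Rot
def K(d): return np.array([[d['fx'],0,d['cx']],[0,d['fy'],d['cy']],[0,0,1.]])
def ray(d,p):
    u=cv2.undistortPoints(np.array([[p]],float),K(d),d['dist'])[0,0]
    R=d['R'];return -R.T@d['t'],R.T@np.array([u[0],u[1],1.])
def onz(d,p,z):
    c,v=ray(d,p);return c+v*(z-c[2])/v[2]
def tri(d1,p1,d2,p2):
    c1,v1=ray(d1,p1);c2,v2=ray(d2,p2)
    s=np.linalg.lstsq(np.c_[v1,-v2],c2-c1,rcond=None)[0]
    a,b=c1+s[0]*v1,c2+s[1]*v2;return (a+b)/2,np.linalg.norm(a-b)
def proj(d,X):
    return cv2.projectPoints(np.array(X,float).reshape(-1,3),cv2.Rodrigues(d['R'])[0],d['t'],K(d),d['dist'])[0][:,0]
def cr(p,k,o): return ((np.array(p)+.5)/k-.5)+np.array(o)
def blobs(d,box,thr=45,mn=30):
    x0,y0,x1,y1=box;m=(d['img'][y0:y1,x0:x1].max(2)<thr).astype(np.uint8)
    n,l,s,c=cv2.connectedComponentsWithStats(m);return [(c[i]+[x0,y0],s[i]) for i in range(1,n) if s[i,4]>=mn]
S=lambda i=0:pickle.load(open(f'pics/scene{i}.pkl','rb'))
T=lambda i=0:pickle.load(open(f'pics/top{i}.pkl','rb'))
E
python3 - <<'E'
from h import *
np.set_printoptions(precision=4,suppress=True)
s,t=S(),T()
print(blobs(t,(180,235,260,275)),blobs(t,(330,205,380,240)));print(blobs(s,(170,150,240,230)),blobs(s,(275,245,310,285)))
b=cr((325,527),6,(300,140));bs=cr((100,352),5,(270,195))
print('ball',tri(t,b,s,bs),onz(t,b,.089))
for n,p in dict(FL=(128,428),FR=(447,408),BL=(103,105)).items(): print(n,onz(t,cr(p,6,(300,140)),.012))
print('mouth',onz(t,cr((118,240),6,(300,140)),.115),tri(t,cr((118,240),6,(300,140)),s,cr((230,72),5,(270,195))))
print('shaft end c',onz(t,cr((55,235),6,(300,140)),.11))
print('scene base corners', [ (n,onz(s,cr(p,5,(270,195)),.012)) for n,p in dict(FR=(308,540),BR=(563,395)).items()])
# stand top corners
for p in [(150,88),(408,92),(404,195),(145,190)]: print('st',onz(t,cr(p,5,(160,225)),.058))
for p in [(185,140),(346,142)]: print('pin',onz(t,cr(p,5,(160,225)),.093))
for p in [(110,202),(190,345),(305,305)]: print('st-s',onz(s,cr(p,6,(170,150)),.058))
print('g',tri(t,cr((183,137),5,(160,225)),s,cr((153,88),6,(170,150))),tri(t,cr((346,139),5,(160,225)),s,cr((215,188),6,(170,150))))
E
```

```text
[(array([197.1224, 251.6735]), array([11, 13, 12,  9, 49], dtype=int32)), (array([229.5455, 252.0606]), array([45, 14,  9,  8, 33], dtype=int32))] [(array([353.5688, 227.7798]), array([ 18,  17,  12,  12, 109], dtype=int32))]
[(array([195.9211, 171.3684]), array([22, 16,  8, 12, 76], dtype=int32)), (array([205.8765, 188.0617]), array([32, 32,  8, 13, 81], dtype=int32))] [(array([289.5547, 265.3125]), array([  9,  14,  13,  13, 128], dtype=int32))]
ball (array([ 0.5291, -0.0146,  0.081 ]), np.float64(0.00031862254256191647)) [ 0.5284 -0.0132  0.089 ]
FL [0.576  0.0567 0.012 ]
FR [ 0.5839 -0.08    0.012 ]
BL [0.7158 0.0652 0.012 ]
mouth [0.6388 0.0695 0.115 ] (array([0.6394, 0.0691, 0.1135]), np.float64(0.0009329451767741911))
shaft end c [0.6417 0.0936 0.11  ]
scene base corners [('FR', array([ 0.5839, -0.0867,  0.012 ])), ('BR', array([ 0.7201, -0.0777,  0.012 ]))]
st [0.4964 0.3807 0.058 ]
st [0.4941 0.2552 0.058 ]
st [0.4446 0.257  0.058 ]
st [0.4471 0.3824 0.058 ]
pin [0.4708 0.3569 0.093 ]
pin [0.4697 0.2813 0.093 ]
st-s [0.4489 0.3581 0.058 ]
st-s [0.4464 0.2544 0.058 ]
st-s [0.4953 0.2558 0.058 ]
g (array([0.473 , 0.3545, 0.1099]), np.float64(0.0020367466140647833)) (array([0.4717, 0.2793, 0.1088]), np.float64(0.001564134043394002))
```

The top view puts the ball at about (354,228), the lock hole at (319,180), and the hitch pin with its loop at (197,252) on the stand's +y side. All of these are consistent across the two views. I'll write a goal helper next, then press the ball.

```bash
cat >> h.py <<'E'
yaw=.059;Fc=np.array([.651,-.008,0]);FR=Rot.from_euler('z',yaw).as_matrix()
fx=lambda x,y,z:Fc+FR@np.array([x,y,z],float)
def frame(zd,xd):
    z=np.array(zd,float);z/=np.linalg.norm(z);x=np.array(xd,float);x-=z*(x@z);x/=np.linalg.norm(x)
    return np.c_[x,np.cross(z,x),z]
def goal(p,R):
    from plant import get_state
    s=get_state();q=s['tcp_rot'];R0=Rot.from_quat([q[1],q[2],q[3],q[0]]).as_matrix()
    print('t',s['clock'],'p',s['ee_pos'],'F',s['force'],'w',s['width'])
    print(' goal',np.round(p,4),'REL',np.round(R0.T@(np.array(p)-s['ee_pos']),4),np.round(Rot.from_matrix(R0.T@R).as_rotvec(),4))
np.set_printoptions(precision=4,suppress=True)
E
python3 - <<'E'
from h import *
a=np.radians(10);zt=FR@[np.sin(a),0,-np.cos(a)];R=frame(zt,FR@[0,-1.,0])
s,t=S(),T()
print('ball',tri(t,(353.57,227.78),s,(289.55,265.31)))
b0=fx(-.1217,0,.089);b1=fx(-.1064,0,.038);print(b0,b1)
goal(np.r_[(b0-zt*.033)[:2],.22],R); goal(b0-zt*.043,R);goal(b1-zt*.033,R)
E
```

```text
ball (array([ 0.5286, -0.0145,  0.0801]), np.float64(0.0010964309512630245))
[ 0.5295 -0.0152  0.089 ] [ 0.5448 -0.0143  0.038 ]
t 0.1 p [ 0.1718 -0.5222  0.2572] F [ 0.6245 -0.239  -0.4837] w 0.08811600023091007
 goal [ 0.5238 -0.0155  0.22  ] REL [-0.3713 -0.4927  0.0378] [0.1734 0.0238 0.258 ]
t 0.1 p [ 0.1718 -0.5222  0.2572] F [ 0.6245 -0.239  -0.4837] w 0.08811600023091007
 goal [ 0.5221 -0.0156  0.1313] REL [-0.3717 -0.491   0.1265] [0.1734 0.0238 0.258 ]
t 0.1 p [ 0.1718 -0.5222  0.2572] F [ 0.6245 -0.239  -0.4837] w 0.08811600023091007
 goal [ 0.5391 -0.0146  0.0705] REL [-0.3672 -0.5074  0.1873] [0.1734 0.0238 0.258 ]
```

Request:
play_rows(rows=[[-0.371,-0.493,0.02,0.173,0.024,0.258,1],[-0.371,-0.493,0.02,0.173,0.024,0.258,1],[-0.371,-0.493,0.02,0.173,0.024,0.258,1],[-0.371,-0.493,0.02,0.173,0.024,0.258,1],[-0.371,-0.493,0.02,0.173,0.024,0.258,1],[-0.371,-0.493,0.02,0.173,0.024,0.258,1],[-0.371,-0.493,0.02,0.173,0.024,0.258,1],[-0.371,-0.493,0.02,0.173,0.024,0.258,1]])

```text
clock: 1.1
ee_pos: [0.458, -0.1102, 0.2415]
tcp_rot: [-0.063, 0.725, -0.683, 0.06]
force: [0.5, -1.1, -0.8]
width: 0.0104
```

```bash
cat > p1.py <<'E'
from h import *
a=np.radians(10);zt=FR@[np.sin(a),0,-np.cos(a)];R=frame(zt,FR@[0,-1.,0])
b0=fx(-.1217,0,.089);b1=fx(-.1064,0,.038)
goal(b0-zt*.038,R);goal(b1-zt*.033,R)
E
python3 p1.py
```

```text
t 1.1 p [ 0.458  -0.1102  0.2415] F [ 0.5123 -1.1412 -0.7809] w 0.010390521869119783
 goal [ 0.5229 -0.0156  0.1264] REL [-0.0907 -0.0494  0.1256] [ 0.0003 -0.0003 -0.0001]
t 1.1 p [ 0.458  -0.1102  0.2415] F [ 0.5123 -1.1412 -0.7809] w 0.010390521869119783
 goal [ 0.5391 -0.0146  0.0705] REL [-0.0908 -0.0556  0.1834] [ 0.0003 -0.0003 -0.0001]
```

Request:
play_rows(rows=[[-0.03,-0.016,0.0,0,0,0,1],[-0.06,-0.035,0.02,0,0,0,1],[-0.091,-0.049,0.06,0,0,0,1],[-0.091,-0.049,0.1,0,0,0,1],[-0.091,-0.049,0.123,0,0,0,1],[-0.091,-0.05,0.133,0,0,0,1],[-0.091,-0.052,0.148,0,0,0,1],[-0.091,-0.054,0.163,0,0,0,1]])

```text
clock: 2.1
ee_pos: [0.534, -0.0148, 0.0901]
tcp_rot: [-0.063, 0.725, -0.683, 0.06]
force: [-3.7, -1.0, 4.1]
width: 0.0004
```

```bash
python3 p1.py;python3 - <<'E'
from plant import get_image
import cv2,pickle
n='scene';i=1
d=get_image(n);pickle.dump(d,open(f'pics/{n}{i}.pkl','wb'));cv2.imwrite(f'pics/{n}{i}.png',cv2.resize(d['img'][190:310,240:400,::-1],None,fx=4,fy=4))
E
```

```text
t 2.1 p [ 0.534  -0.0148  0.0901] F [-3.7492 -0.9594  4.1254] w 0.0003564442729661033
 goal [ 0.5229 -0.0156  0.1264] REL [ 0.0001  0.0047 -0.0377] [-0.     -0.0006 -0.0001]
t 2.1 p [ 0.534  -0.0148  0.0901] F [-3.7492 -0.9594  4.1254] w 0.0003564442729661033
 goal [ 0.5391 -0.0146  0.0705] REL [ 0.0001 -0.0016  0.0202] [-0.     -0.0006 -0.0001]
```

View pics/scene1.png

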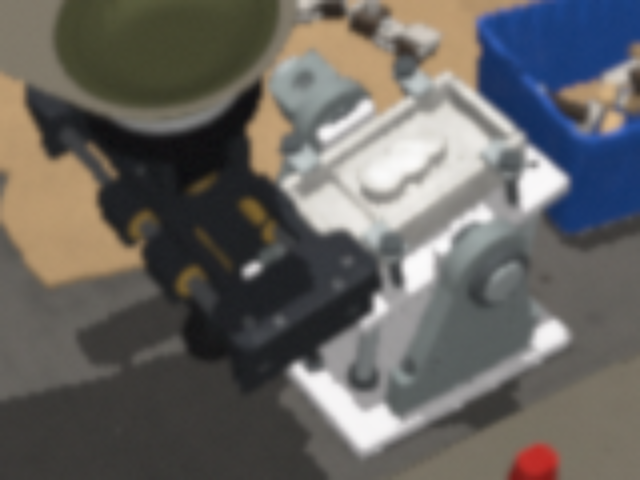

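The gripper is above the ball and pressing with about 5 N, and the cradle is tipping. I'll keep going down to the stops.

Request:
play_rows(rows=[[0,0,0.005,0,0,0,1],[0,-0.001,0.01,0,0,0,1],[0,-0.001,0.014,0,0,0,1],[0,-0.002,0.017,0,0,0,1],[0,-0.002,0.02,0,0,0,1],[0,-0.002,0.022,0,0,0,1],[0,-0.002,0.022,0,0,0,1],[0,-0.002,0.022,0,0,0,1]])

```text
clock: 3.15
ee_pos: [0.5404, -0.0145, 0.0706]
tcp_rot: [-0.064, 0.725, -0.683, 0.061]
force: [-15.9, 1.4, 41.6]
width: 0.0001
```

```bash
python3 p1.py
```

```text
t 3.15 p [ 0.5404 -0.0145  0.0706] F [-15.9382   1.3772  41.5934] w 0.00012901898497404677
 goal [ 0.5229 -0.0156  0.1264] REL [ 0.0001  0.0073 -0.058 ] [-0.003  -0.0016  0.0003]
t 3.15 p [ 0.5404 -0.0145  0.0706] F [-15.9382   1.3772  41.5934] w 0.00012901898497404677
 goal [ 0.5391 -0.0146  0.0705] REL [ 0.      0.0013 -0.0001] [-0.003  -0.0016  0.0003]
```

```bash
cat > p2.py <<'E'
from h import *
ps=-.015
R=frame([0,0,-1],[np.cos(ps),np.sin(ps),0])
goal([.4715,.3565,.22],R);goal([.4715,.3565,.098],R)
E
python3 p2.py
```

```text
t 3.15 p [ 0.5404 -0.0145  0.0706] F [-15.9382   1.3772  41.5934] w 0.00012901898497404677
 goal [0.4715 0.3565 0.22  ] REL [-0.3742  0.0196 -0.1559] [-0.1418 -0.1341 -1.4924]
t 3.15 p [ 0.5404 -0.0145  0.0706] F [-15.9382   1.3772  41.5934] w 0.00012901898497404677
 goal [0.4715 0.3565 0.098 ] REL [-0.3744  0.0412 -0.0358] [-0.1418 -0.1341 -1.4924]
```

Request:
play_rows(rows=[[0,0.01,-0.06,0,0,0,1],[0,0.02,-0.12,0,0,0,1],[-0.06,0.02,-0.17,-0.02,-0.02,-0.19,0.5],[-0.12,0.02,-0.17,-0.04,-0.04,-0.37,-0.2],[-0.18,0.02,-0.17,-0.05,-0.05,-0.56,-1],[-0.24,0.02,-0.17,-0.07,-0.07,-0.74,-1],[-0.3,0.02,-0.165,-0.09,-0.09,-0.93,-1],[-0.36,0.02,-0.16,-0.11,-0.11,-1.11,-1]])

```text
clock: 4.15
ee_pos: [0.4708, 0.3437, 0.2235]
tcp_rot: [-0.019, 0.981, -0.194, 0.012]
force: [1.7, 0.6, 0.0]
width: 0.0583
```

```bash
python3 p2.py;python3 - <<'E'
from h import *
from plant import get_image
for n in('scene','top'):
    d=get_image(n);pickle.dump(d,open(f'pics/{n}2.pkl','wb'));cv2.imwrite(f'pics/{n}2.png',d['img'][:,:,::-1])
cv2.imwrite('pics/e.png',cv2.resize(S(2)['img'][150:310,150:400,::-1],None,fx=3,fy=3))
cv2.imwrite('pics/f.png',cv2.resize(T(2)['img'][140:290,160:400,::-1],None,fx=3,fy=3))
E
```

```text
t 4.15 p [0.4708 0.3437 0.2235] F [1.7404 0.596  0.009 ] w 0.05827330606663865
 goal [0.4715 0.3565 0.22  ] REL [-0.0043 -0.012   0.0039] [-0.0385 -0.0234 -0.3755]
t 4.15 p [0.4708 0.3437 0.2235] F [1.7404 0.596  0.009 ] w 0.05827330606663865
 goal [0.4715 0.3565 0.098 ] REL [-0.0062 -0.0069  0.1258] [-0.0385 -0.0234 -0.3755]
```

View pics/e.png

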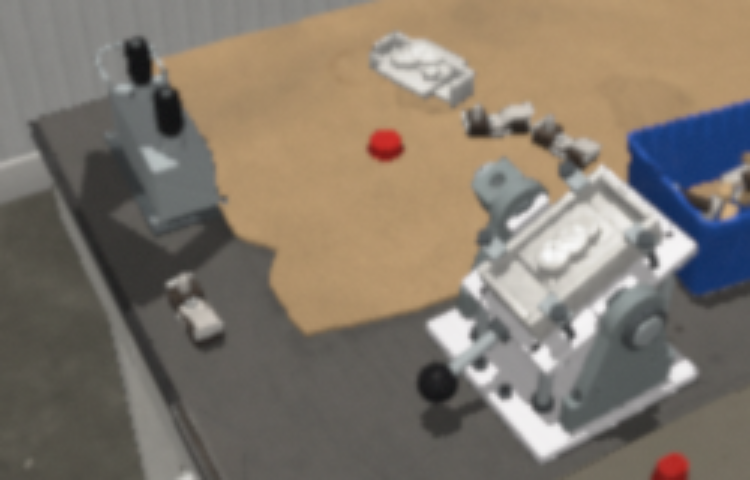

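View pics/f.png

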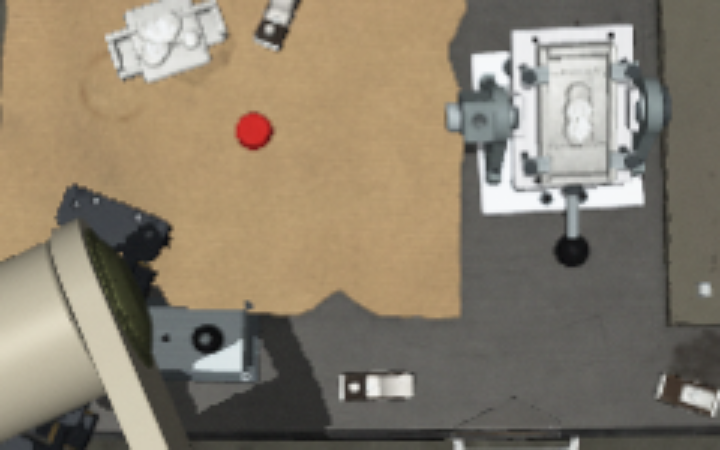

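The cradle is tipped: the ball in the scene view has moved to about (295,277). Next I'll check its height and descend on the hitch pin.

```bash
python3 - <<'E'
from h import *
s,t=S(2),T(2)
a=blobs(s,(275,255,310,300));b=blobs(t,(335,205,370,240));print(a,b)
print('ball',tri(t,b[0][0],s,a[0][0]))
cv2.imwrite('pics/g.png',np.hstack([cv2.resize(t['img'][160:200,300:345,::-1],None,fx=9,fy=9,interpolation=2),cv2.resize(s['img'][198:238,300:340,::-1],None,fx=9,fy=9,interpolation=2)]))
E
```

```text
[(array([295.3097, 277.708 ]), array([ 15,  17,  12,  13, 113], dtype=int32))] [(array([350.1379, 223.4023]), array([10, 13, 11, 11, 87], dtype=int32))]
ball (array([ 0.543 , -0.0142,  0.0339]), np.float64(0.0018932390926905487))
```

Request:
play_rows(rows=[[-0.004,-0.012,0.004,-0.019,-0.012,-0.188,-1],[-0.004,-0.012,0.01,-0.038,-0.023,-0.375,-1],[-0.004,-0.012,0.015,-0.038,-0.023,-0.375,-1],[-0.005,-0.01,0.05,-0.038,-0.023,-0.375,-1],[-0.006,-0.008,0.09,-0.038,-0.023,-0.375,-1],[-0.006,-0.007,0.125,-0.038,-0.023,-0.375,-1],[-0.006,-0.007,0.1255,-0.038,-0.023,-0.375,-1],[-0.006,-0.007,0.1255,-0.038,-0.023,-0.375,-1]])

```text
clock: 5.25
ee_pos: [0.4713, 0.3592, 0.0985]
tcp_rot: [-0.001, 1.0, -0.007, 0.0]
force: [-0.1, -0.0, 0.0]
width: 0.0885
```

```bash
python3 p2.py;python3 - <<'E'
from h import *
from plant import get_image
for n in('scene','top'):
    d=get_image(n);pickle.dump(d,open(f'pics/{n}3.pkl','wb'))
cv2.imwrite('pics/i.png',cv2.resize(S(3)['img'][140:240,150:260,::-1],None,fx=6,fy=6))
E
```

```text
t 5.25 p [0.4713 0.3592 0.0985] F [-0.0549 -0.007   0.0307] w 0.0885150049026519
 goal [0.4715 0.3565 0.22  ] REL [ 0.0004  0.0025 -0.1215] [-0.0021 -0.0007  0.0007]
t 5.25 p [0.4713 0.3592 0.0985] F [-0.0549 -0.007   0.0307] w 0.0885150049026519
 goal [0.4715 0.3565 0.098 ] REL [0.0003 0.0027 0.0005] [-0.0021 -0.0007  0.0007]
```

View pics/g.png

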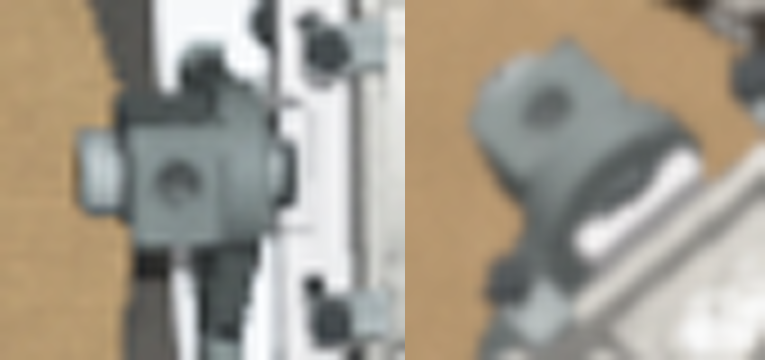

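View pics/i.png

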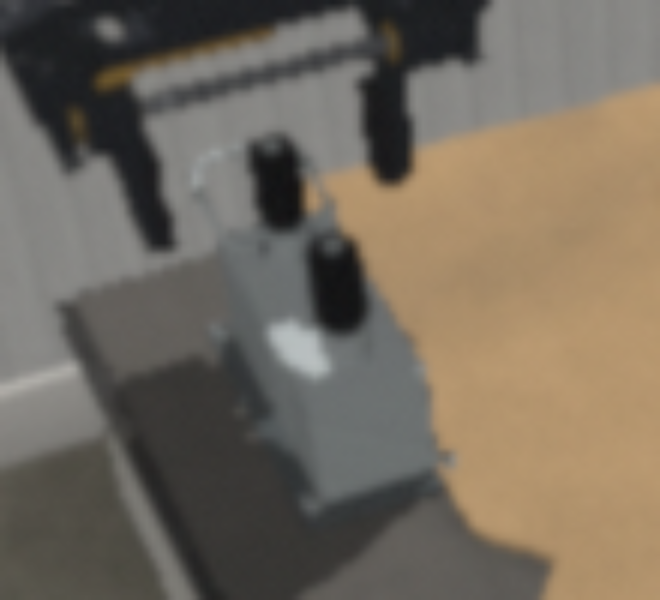

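The jaws straddle the grip, which sits at about (196,170) in the full frame. I'll shift 2.5 mm in y, close, then lift.

Request:
play_rows(rows=[[0,0.0027,0,0,0,0,-1],[0,0.0027,0,0,0,0,0.2],[0,0.0027,0,0,0,0,1],[0,0.0027,0,0,0,0,1],[0,0.0027,0,0,0,0,1],[0,0.0027,0,0,0,0,1],[0,0.0027,0,0,0,0,1],[0,0.0027,0,0,0,0,1]])

```text
clock: 6.35
ee_pos: [0.4714, 0.3568, 0.0988]
tcp_rot: [-0.001, 1.0, -0.007, 0.001]
force: [-0.4, 0.1, -0.6]
width: 0.0213
```

```bash
python3 p2.py;python3 - <<'E'
from h import *
s,t=S(2),T(2)
m=cr((178,181),9,(300,160));ms=cr((142,103),9,(300,198))
print('mouth',tri(t,m,s,ms),onz(t,m,.115),onz(s,ms,.115), 'model',fx(-.019*np.sin(.436),.078,.098+.019*np.cos(.436)))
for p in [(134,130),(220,130),(133,246),(218,246)]: print(onz(t,cr(p,9,(300,160)),.115))
E
```

```text
t 6.35 p [0.4714 0.3568 0.0988] F [-0.4242  0.1264 -0.616 ] w 0.021311984518815604
 goal [0.4715 0.3565 0.22  ] REL [ 0.0003 -0.0001 -0.1212] [-0.0026 -0.0019  0.0017]
t 6.35 p [0.4714 0.3568 0.0988] F [-0.4242  0.1264 -0.616 ] w 0.021311984518815604
 goal [0.4715 0.3565 0.098 ] REL [0.0001 0.0003 0.0008] [-0.0026 -0.0019  0.0017]
mouth (array([0.639 , 0.069 , 0.1138]), np.float64(0.0004723610355126557)) [0.6386 0.0693 0.115 ] [0.6384 0.0679 0.115 ] model [0.6384 0.0694 0.1152]
[0.652  0.0805 0.115 ]
[0.652  0.0581 0.115 ]
[0.6216 0.0812 0.115 ]
[0.6215 0.0592 0.115 ]
```

Grasp is good at 21 mm width. The mouth at (0.6385, 0.069, 0.115) agrees between the views and the model. Now lift.

Request:
play_rows(rows=[[0,0,-0.01,0,0,0,1],[0,0,-0.03,0,0,0,1],[0,0,-0.06,0,0,0,1],[0,0,-0.09,0,0,0,1],[0,0,-0.12,0,0,0,1],[0,0,-0.15,0,0,0,1],[0,0,-0.15,0,0,0,1],[0,0,-0.15,0,0,0,1]])

```text
clock: 7.35
ee_pos: [0.4707, 0.3561, 0.2476]
tcp_rot: [-0.001, 1.0, -0.007, 0.0]
force: [-0.4, -0.3, -1.7]
width: 0.0211
```

```bash
cat >> h.py <<'E'
M=np.array([.6385,.069,.115]);ca,sa=np.cos(.436),np.sin(.436)
PZ=FR@[-sa,0,ca];PR=frame(-PZ,FR@[ca,0,sa]);off=.0408
E
cat > p3.py <<'E'
from h import *
for d in (.072,.055,.04,.0): print(d);goal(M+PZ*(off+d),PR)
E
python3 p3.py;python3 - <<'E'
from h import *
from plant import get_image,get_state
st=get_state()
for n in('scene','top'):
    d=get_image(n);pickle.dump(d,open(f'pics/{n}4.pkl','wb'))
cv2.imwrite('pics/j.png',cv2.resize(S(4)['img'][90:240,150:260,::-1],None,fx=4,fy=4))
s=S(4);p=st['ee_pos'];print([proj(s,p-[0,0,z]) for z in (0,.0408,.0928)])
E
```

```text
0.072
t 7.35 p [0.4707 0.3561 0.2476] F [-0.3578 -0.2728 -1.7349] w 0.021059927385560197
 goal [0.5909 0.0662 0.2172] REL [0.1242 0.2884 0.0299] [ 0.0141  0.4356 -0.0716]
0.055
t 7.35 p [0.4707 0.3561 0.2476] F [-0.3578 -0.2728 -1.7349] w 0.021059927385560197
 goal [0.5981 0.0666 0.2018] REL [0.1313 0.2879 0.0453] [ 0.0141  0.4356 -0.0716]
0.04
t 7.35 p [0.4707 0.3561 0.2476] F [-0.3578 -0.2728 -1.7349] w 0.021059927385560197
 goal [0.6044 0.067  0.1882] REL [0.1376 0.2874 0.0589] [ 0.0141  0.4356 -0.0716]
0.0
t 7.35 p [0.4707 0.3561 0.2476] F [-0.3578 -0.2728 -1.7349] w 0.021059927385560197
 goal [0.6213 0.068  0.152 ] REL [0.1545 0.2863 0.0952] [ 0.0141  0.4356 -0.0716]
[array([[184.9859, 112.7275]]), array([[187.6883, 129.0492]]), array([[190.9189, 148.502 ]])]
```

View pics/j.png

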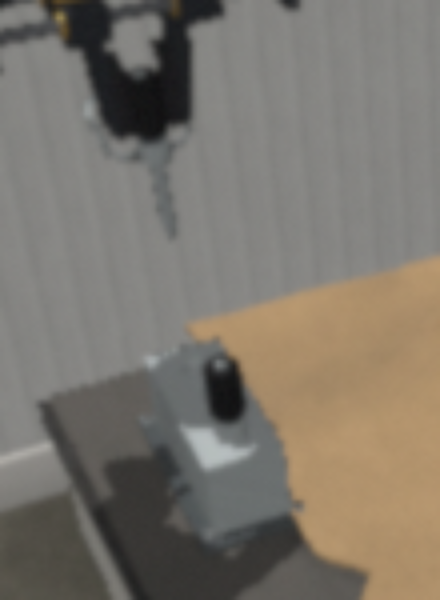

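The pin hangs in the jaws, with its tail tip at about (193,149) against (191,148.5) expected. I'll measure that more exactly.

```bash
python3 - <<'E'
from h import *
from plant import get_state
s=S(4);p=get_state()['ee_pos'];g=s['img'].astype(float).mean(2)
bg=S(0)['img'].astype(float).mean(2)
for r in (112,116,120,132,136,140,144,147,148,149,150):
    print(r,g[r,180:200].round().astype(int))
print(proj(s,p+[[0,0,0]]-np.c_[np.zeros((6,2)),np.linspace(0,.1,6)]))
cv2.imwrite('pics/k.png',cv2.resize(s['img'][85:160,160:220,::-1],None,fx=8,fy=8,interpolation=2))
t=T(4);cv2.imwrite('pics/l.png',cv2.resize(t['img'][200:290,150:250,::-1],None,fx=6,fy=6,interpolation=2))
print(proj(t,[p,p-[0,0,.0928]]))
E
```

```text
112 [ 28  23  21  20  20  19  21  17  17  17  19  23  27  25  27  29  32  62
 107 128]
116 [ 27  24  23  19  21  20  22  20  20  19  17  23  24  25  27  30  31  60
 106 126]
120 [ 29  26  26  23  20  21  21  19  22  18  19  26  42  42  49  53  62  91
 117 127]
132 [136 133 130 131 131 130 126 111 104 105 105 113 123 130 132 133 132 133
 134 132]
136 [135 136 134 129 130 132 133 126 109 105 104 104 119 128 131 131 132 133
 135 134]
140 [133 135 134 132 130 131 131 131 127 112 108 104 102 118 128 133 132 132
 133 135]
144 [132 134 136 134 130 129 131 132 130 125 114 108 103  99 118 130 133 132
 134 134]
147 [132 134 136 136 132 130 130 132 132 132 128 115 105  99 117 129 133 134
 133 133]
148 [134 133 135 135 133 130 130 131 133 132 131 123 107 100 118 129 133 133
 133 134]
149 [131 133 135 136 133 130 131 132 133 132 133 127 112 112 124 130 133 134
 134 134]
150 [132 132 135 135 134 130 130 132 133 133 134 132 124 127 130 130 132 133
 134 133]
[[185.0268 112.8499]
 [186.3699 120.969 ]
 [187.6759 128.8531]
 [188.9462 136.5117]
 [190.1822 143.9539]
 [191.3851 151.1883]]
[[183.0442 251.7821]
 [191.8946 252.3329]]
```

View pics/k.png

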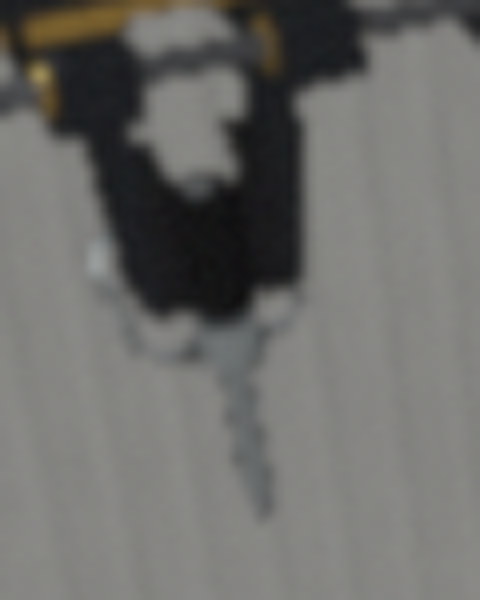

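View pics/l.png

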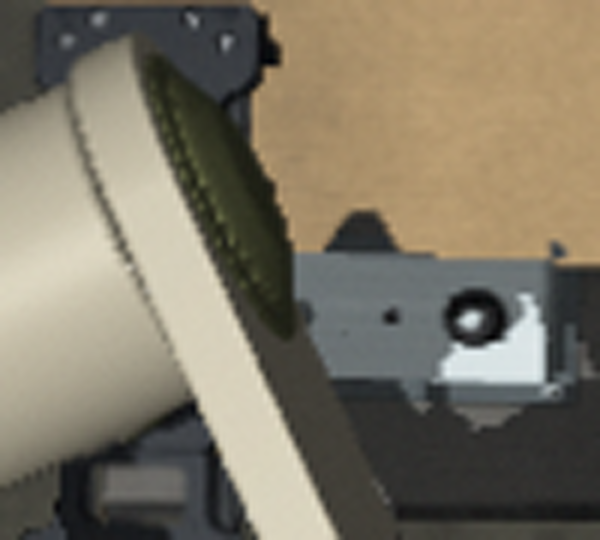

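The pin looks tilted about 0.06 rad about the jaw axis, tail towards -y: centres run (189.2,132) to (192.8,148) against a modelled slope of 0.17. I'll compensate with a turn about tool x and go to the pre-insert pose, then look again.

```bash
cat > p3.py <<'E'
from h import *
import sys
th=float(sys.argv[1]);R=PR@Rot.from_rotvec([th,0,0]).as_matrix()
for d in map(float,sys.argv[2:]): print(d);goal(M+PZ*(off+d),R)
E
python3 p3.py .06 .075
```

```text
0.075
t 7.45 p [0.4707 0.3562 0.2473] F [-0.4911  0.2743 -2.1734] w 0.02100029859901744
 goal [0.5897 0.0661 0.22  ] REL [0.1229 0.2885 0.0269] [ 0.0734  0.4341 -0.0846]
```

Request:
play_rows(rows=[[0.02,0.045,0.0,0.01,0.06,-0.01,1],[0.04,0.1,0.0,0.02,0.15,-0.03,1],[0.07,0.16,0.01,0.04,0.25,-0.05,1],[0.1,0.22,0.02,0.06,0.35,-0.07,1],[0.123,0.27,0.027,0.073,0.434,-0.085,1],[0.123,0.2885,0.027,0.073,0.434,-0.085,1],[0.123,0.2885,0.027,0.073,0.434,-0.085,1],[0.123,0.2885,0.027,0.073,0.434,-0.085,1]])

```text
clock: 8.45
ee_pos: [0.5895, 0.0668, 0.2194]
tcp_rot: [-0.036, 0.975, 0.036, 0.215]
force: [0.5, -0.6, -2.8]
width: 0.0213
```

```bash
cat > look.py <<'E'
from h import *
import sys
from plant import get_image,get_state
i=sys.argv[1];st=get_state();q=st['tcp_rot'];R0=Rot.from_quat([q[1],q[2],q[3],q[0]]).as_matrix()
for n in('scene','top'):
    d=get_image(n);pickle.dump(d,open(f'pics/{n}{i}.pkl','wb'))
s,t=S(i),T(i);p=st['ee_pos'];
for d,n in((s,'s'),(t,'t')): print(n,'tcp',proj(d,p),'tail expected on PZ',proj(d,p-PZ*(off+.052)),'seat',proj(d,p-PZ*off),'mouth',proj(d,M))
cv2.imwrite(f'pics/s{i}z.png',cv2.resize(s['img'][140:250,260:380,::-1],None,fx=5,fy=5,interpolation=2))
cv2.imwrite(f'pics/t{i}z.png',cv2.resize(t['img'][140:240,270:370,::-1],None,fx=5,fy=5,interpolation=2))
E
python3 p3.py .06 .075; python3 look.py 5
```

```text
0.075
t 8.45 p [0.5895 0.0668 0.2194] F [ 0.4677 -0.5907 -2.8476] w 0.021323281039015436
 goal [0.5897 0.0661 0.22  ] REL [ 0.0003  0.0007 -0.0005] [-0.0002  0.0012  0.0007]
s tcp [[297.442  175.4599]] tail expected on PZ [[311.6711 202.6992]] seat [[304.0273 188.0632]] mouth [[315.0762 208.6795]]
t tcp [[325.4823 194.1966]] tail expected on PZ [[320.2816 182.4169]] seat [[323.0804 188.7537]] mouth [[319.4468 179.694 ]]
```

View pics/s5z.png

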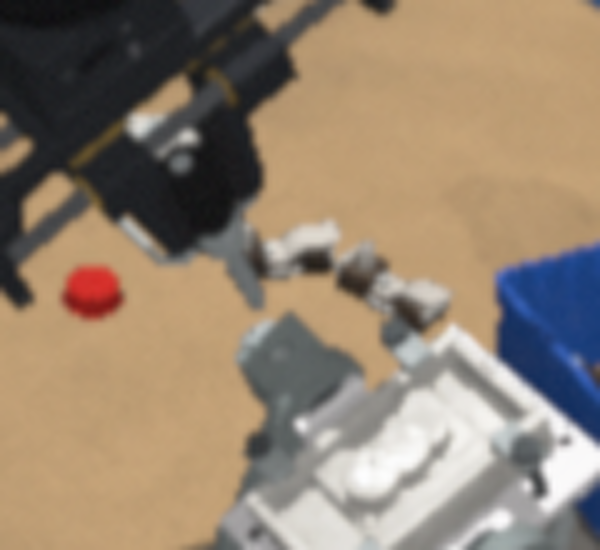

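View pics/t5z.png

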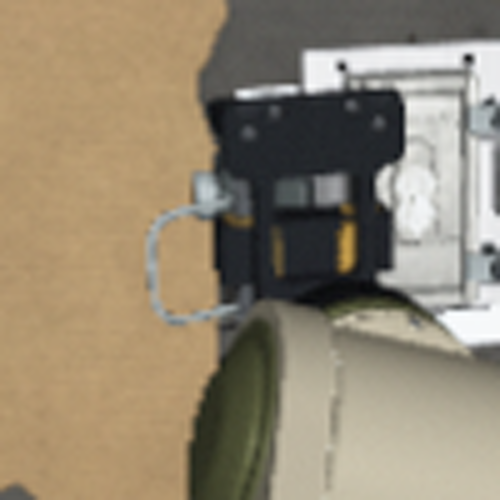

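```bash
cat > ov.py <<'E'
from h import *
import sys
from plant import get_state
i=sys.argv[1];st=get_state();p=st['ee_pos'];Y=FR@[0,1.,0];X=np.cross(Y,PZ)
s,t=S(i),T(i)
out=[]
for th in map(float,sys.argv[2:]):
    Rw=Rot.from_rotvec(X*th).as_matrix()   # tail -> +y for th>0
    P=lambda x,y,z:p+Rw@(X*x+Y*y+PZ*(z-off))
    pts=dict(tail=P(0,0,-.052),shoulder=P(0,0,0),hm=P(-.024,0,.006),hp=P(.024,0,.006),cm=P(-.024,.0495,.022),cp=P(.024,.0495,.022),bar=P(0,.0495,.022))
    print(th);
    for k,v in pts.items(): print('  ',k,'scene',proj(s,v)[0].round(1),'top',proj(t,v)[0].round(1))
E
python3 ov.py 5 -.06 0 .06
python3 - <<'E'
from h import *
s,t=S(5),T(5)
cv2.imwrite('pics/m.png',cv2.resize(s['img'][150:210,275:335,::-1],None,fx=10,fy=10,interpolation=2))
cv2.imwrite('pics/n.png',cv2.resize(t['img'][165:215,290:340,::-1],None,fx=11,fy=11,interpolation=2))
E
```

```text
-0.06
   tail scene [313.2 203.9] top [322.5 182.2]
   shoulder scene [304.7 188.4] top [324.  188.6]
   hm scene [294.2 194.3] top [324.5 200. ]
   hp scene [313.  178.8] top [323.9 178.7]
   cm scene [278.  177.2] top [301.9 203.3]
   cp scene [296.4 162.2] top [300.9 181.7]
   bar scene [287.2 169.7] top [301.4 192.6]
0.0
   tail scene [311.6 202.4] top [320.1 182.4]
   shoulder scene [303.9 187.8] top [322.9 188.7]
   hm scene [293.6 193.8] top [323.5 200.1]
   hp scene [312.4 178.3] top [322.9 178.7]
   cm scene [277.1 176. ] top [301.4 203.8]
   cp scene [295.6 161. ] top [300.5 182.1]
   bar scene [286.4 168.5] top [300.9 193. ]
0.06
   tail scene [310.  200.9] top [317.7 182.5]
   shoulder scene [303.2 187.1] top [321.8 188.8]
   hm scene [293.  193.2] top [322.6 200.1]
   hp scene [311.8 177.7] top [322.  178.8]
   cm scene [276.3 174.8] top [301.  204.2]
   cp scene [294.8 159.8] top [300.1 182.5]
   bar scene [285.6 167.3] top [300.6 193.5]
```

View pics/m.png

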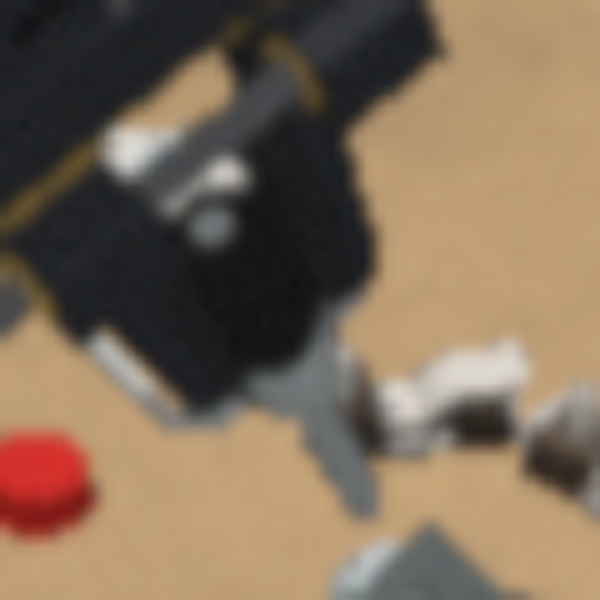

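View pics/n.png

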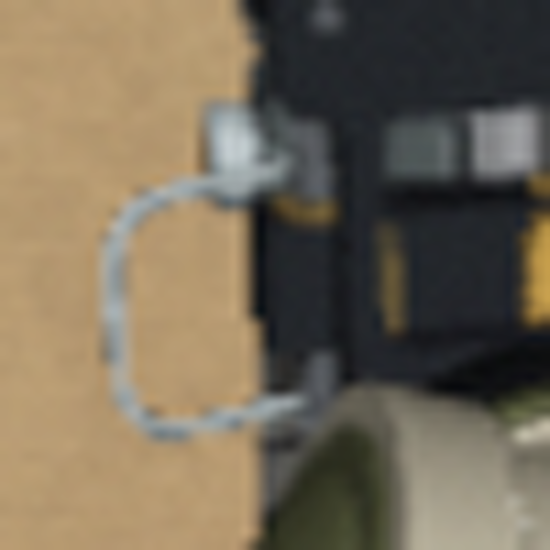

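The scene view puts the tail tip at about (311.4,201), between the models for 0 and +0.06 tilt. I'll halve the compensation, go to just above the mouth, and compare tip and hole directly.

```bash
python3 p3.py .03 .057
```

```text
0.057
t 8.55 p [0.5896 0.0673 0.2198] F [-0.0874  0.3521 -1.7928] w 0.020893127479519158
 goal [0.5973 0.0666 0.2037] REL [0.0001 0.0022 0.0177] [-0.0305  0.0005  0.0018]
```

Request:
play_rows(rows=[[0,0.001,0.006,-0.015,0,0,1],[0,0.002,0.012,-0.03,0,0,1],[0,0.002,0.0175,-0.03,0,0,1],[0,0.002,0.0175,-0.03,0,0,1],[0,0.002,0.0175,-0.03,0,0,1],[0,0.002,0.0175,-0.03,0,0,1],[0,0.002,0.0175,-0.03,0,0,1],[0,0.002,0.0175,-0.03,0,0,1]])

```text
clock: 9.55
ee_pos: [0.597, 0.0667, 0.2039]
tcp_rot: [-0.021, 0.976, 0.033, 0.216]
force: [-0.3, -0.5, -1.1]
width: 0.0213
```

```bash
python3 p3.py .03 .057; python3 look.py 6;python3 ov.py 6 -.03 0 .03 | grep -E '^[-0]|tail|should'
python3 - <<'E'
from h import *
s,t=S(6),T(6)
cv2.imwrite('pics/m6.png',cv2.resize(s['img'][175:225,290:345,::-1],None,fx=11,fy=11,interpolation=2))
E
```

```text
0.057
t 9.55 p [0.597  0.0667 0.2039] F [-0.2848 -0.4719 -1.1278] w 0.021320667285163283
 goal [0.5973 0.0666 0.2037] REL [0.0001 0.0002 0.0003] [-0.0004  0.0004  0.0017]
s tcp [[300.5537 180.9737]] tail expected on PZ [[314.283  207.2995]] seat [[306.9027 193.1448]] mouth [[315.0762 208.6795]]
t tcp [[324.6982 191.715 ]] tail expected on PZ [[319.6446 180.3323]] seat [[322.3661 186.4596]] mouth [[319.4468 179.694 ]]
-0.03
   tail scene [315. 208.] top [320.8 180.3]
   shoulder scene [307.2 193.5] top [322.9 186.4]
0.0
   tail scene [314.3 207.3] top [319.6 180.3]
   shoulder scene [306.9 193.2] top [322.4 186.5]
0.03
   tail scene [313.5 206.6] top [318.4 180.4]
   shoulder scene [306.5 192.8] top [321.8 186.5]
```

View pics/m6.png

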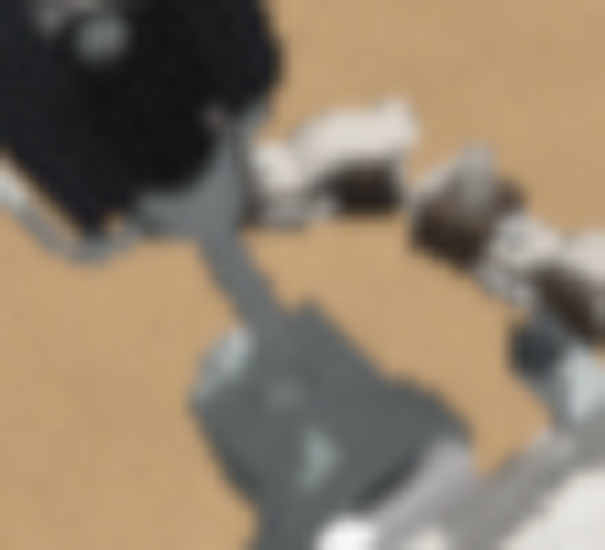

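```bash
python3 - <<'E'
from h import *
s=S(6);a=s['img'][190:222,302:336].astype(float)
a=np.clip((a-60)*3.2,0,255).astype(np.uint8)
cv2.imwrite('pics/m7.png',cv2.resize(np.ascontiguousarray(a[:,:,::-1]),None,fx=18,fy=18,interpolation=2))
E
```

```text
(no output)
```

View pics/m7.png

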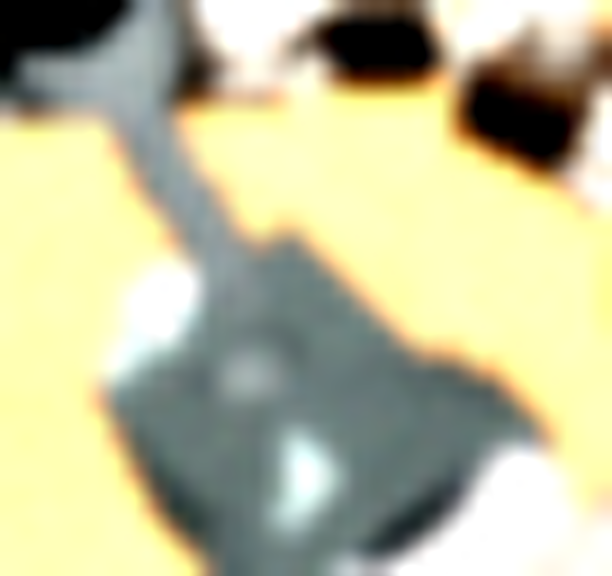

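The tail tip shows at about (315.3,206.8) and the hole centre at (315.3,209). Extrapolated along the axis, the tip runs about 2 mm too far along +x and 1.5 mm along +y. I'll shift by roughly -1.5 mm on each axis and feel my way in.

Request:
play_rows(rows=[[-0.0015,0.0015,0,0,0,0,1],[-0.0015,0.0015,0.0,0,0,0,1],[-0.0015,0.0015,0.003,0,0,0,1],[-0.0015,0.0015,0.006,0,0,0,1],[-0.0015,0.0015,0.008,0,0,0,1],[-0.0015,0.0015,0.01,0,0,0,1],[-0.0015,0.0015,0.01,0,0,0,1],[-0.0015,0.0015,0.01,0,0,0,1]])

```text
clock: 10.65
ee_pos: [0.6, 0.0657, 0.1942]
tcp_rot: [-0.021, 0.976, 0.033, 0.216]
force: [0.0, 0.4, -1.5]
width: 0.0211
```

```bash
python3 p3.py .03 .047;python3 look.py 7
python3 - <<'E'
from h import *
from plant import get_state
f=get_state()['force'];print('F in tool-ish X,Y,PZ',(FR@[ca,0,sa])@f,(FR@[0,1,0])@f,PZ@f, get_state()['moment'])
s=S(7);a=s['img'][190:222,302:336].astype(float)
a=np.clip((a-60)*3.2,0,255).astype(np.uint8)
cv2.imwrite('pics/m8.png',cv2.resize(np.ascontiguousarray(a[:,:,::-1]),None,fx=18,fy=18,interpolation=2))
E
```

```text
0.047
t 10.65 p [0.6    0.0657 0.1942] F [ 0.0272  0.4141 -1.4919] w 0.021069704962128625
 goal [0.6015 0.0668 0.1946] REL [ 0.0016 -0.001   0.0003] [-0.0004  0.0003  0.0018]
s tcp [[301.9215 184.8576]] tail expected on PZ [[315.4167 210.6277]] seat [[308.1597 196.7671]] mouth [[315.0762 208.6795]]
t tcp [[324.6701 191.0154]] tail expected on PZ [[319.667  179.8009]] seat [[322.3623 185.8401]] mouth [[319.4468 179.694 ]]
F in tool-ish X,Y,PZ -0.7009902336086841 -0.11628869203059593 -1.5381207251677655 [-0.0811  0.2506 -0.0106]
```

View pics/m8.png

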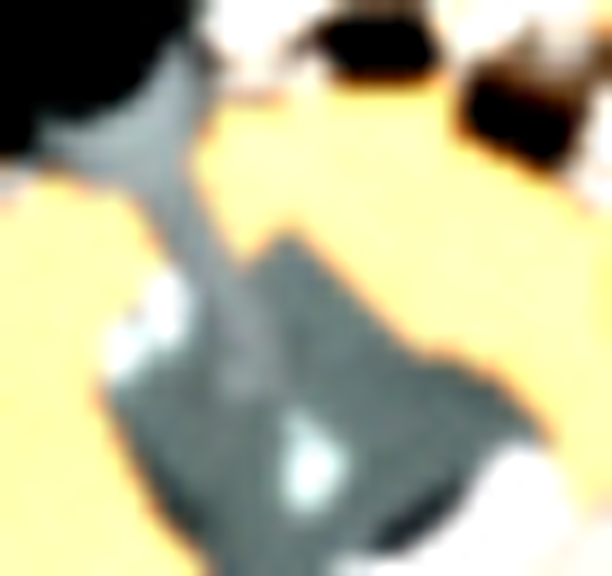

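There is no contact force with the tip about 5 mm past the mouth, so it is entering the hole. Continue.

Request:
play_rows(rows=[[0,0,0.003,0,0,0,1],[0,0,0.006,0,0,0,1],[0,0,0.009,0,0,0,1],[0,0,0.012,0,0,0,1],[0,0,0.015,0,0,0,1],[0,0,0.015,0,0,0,1],[0,0,0.015,0,0,0,1],[0,0,0.015,0,0,0,1]])

```text
clock: 11.75
ee_pos: [0.6061, 0.0665, 0.1805]
tcp_rot: [-0.021, 0.976, 0.033, 0.215]
force: [-1.2, -1.0, -3.1]
width: 0.021
```

```bash
cat > f.py <<'E'
from h import *
from plant import get_state
s=get_state();f=s['force'];d=s['ee_pos']-M
print('F X,Y,PZ',(FR@[ca,0,sa])@f,(FR@[0,1,0])@f,PZ@f,s['moment'],'pos X,Y,PZ-off',(FR@[ca,0,sa])@d,(FR@[0,1,0])@d,PZ@d-off)
E
python3 f.py;python3 p3.py .03 .032
```

```text
F X,Y,PZ -2.447459698956187 -0.9479390764764475 -2.269930661541703 [-0.273   0.6728 -0.024 ] pos X,Y,PZ-off -0.0017556013993503814 -0.0005556750002048624 0.03225889079668652
0.032
t 11.75 p [0.6061 0.0665 0.1805] F [-1.2018 -1.0206 -3.0912] w 0.020977285969291354
 goal [0.6078 0.0672 0.181 ] REL [ 0.0018 -0.0005  0.0003] [-0.0004  0.0007  0.0018]
```

Request:
play_rows(rows=[[-0.0005,0,0.003,0,0,0,1],[-0.0005,0,0.006,0,0,0,1],[-0.0005,0,0.009,0,0,0,1],[-0.0005,0,0.012,0,0,0,1],[-0.0005,0,0.015,0,0,0,1],[-0.0005,0,0.018,0,0,0,1],[-0.0005,0,0.018,0,0,0,1],[-0.0005,0,0.018,0,0,0,1]])

```text
clock: 12.75
ee_pos: [0.6132, 0.0675, 0.1639]
tcp_rot: [-0.021, 0.976, 0.033, 0.215]
force: [-0.6, -1.0, -3.0]
width: 0.0211
```

```bash
python3 f.py;python3 look.py 8
```

```text
F X,Y,PZ -1.8915577668101 -0.9796034587622666 -2.481803098263317 [-0.3053  0.4055 -0.1016] pos X,Y,PZ-off -0.0023077515995172755 -1.2132637232979278e-05 0.014208128437632472
s tcp [[306.4501 194.5445]] tail expected on PZ [[319.1457 218.707 ]] seat [[312.3098 205.6944]] mouth [[315.0762 208.6795]]
t tcp [[322.3422 187.1285]] tail expected on PZ [[317.6742 176.5621]] seat [[320.192  182.2592]] mouth [[319.4468 179.694 ]]
```

View pics/s8z.png

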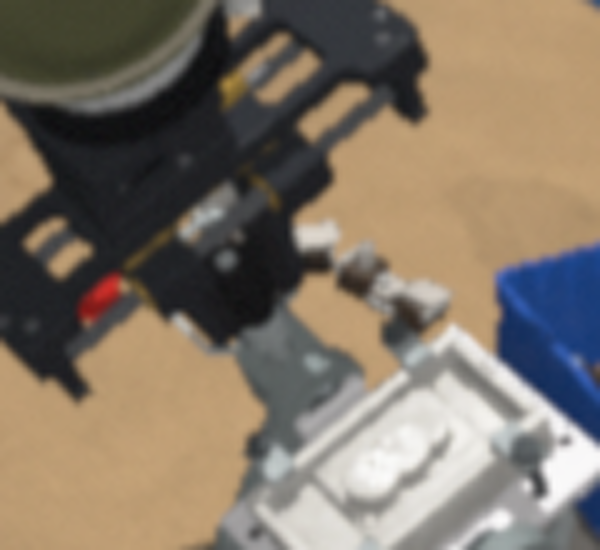

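The pin is sliding in freely, with 14 mm left. I'll push until it seats.

Request:
play_rows(rows=[[0,0,0.004,0,0,0,1],[0,0,0.008,0,0,0,1],[0,0,0.011,0,0,0,1],[0,0,0.013,0,0,0,1],[0,0,0.014,0,0,0,1],[0,0,0.015,0,0,0,1],[0,0,0.016,0,0,0,1],[0,0,0.016,0,0,0,1]])

```text
clock: 13.85
ee_pos: [0.6198, 0.0683, 0.1515]
tcp_rot: [-0.021, 0.976, 0.033, 0.216]
force: [-12.8, -2.1, 14.1]
width: 0.0212
```

```bash
python3 f.py
```

```text
F X,Y,PZ -5.754689490642825 -1.3723754782193327 18.184167711688495 [-0.4905  1.0171 -0.1305] pos X,Y,PZ-off -0.0015633549270351217 0.0003834934691615615 0.00014966056707400865
```

The pin seated at the expected depth with 18 N. Release and back off along the pin.

Request:
play_rows(rows=[[0,0,0,0,0,0,1],[0,0,0,0,0,0,-0.2],[0,0,0,0,0,0,-0.2],[0,0,0,0,0,0,-0.2],[0,0,-0.02,0,0,0,-0.2],[0,0,-0.06,0,0,0,-0.2],[0,0.0,-0.11,0,0,0,-0.2],[0,-0.05,-0.12,0,0,0,1]])

```text
clock: 14.85
ee_pos: [0.5657, 0.1098, 0.266]
tcp_rot: [-0.02, 0.975, 0.031, 0.22]
force: [0.6, 0.5, -0.3]
width: 0.0448
```

```bash
python3 f.py; python3 look.py 9
```

```text
F X,Y,PZ 0.4742744833844449 0.5028137216952032 -0.5868701702195851 [-0.0363  0.102  -0.042 ] pos X,Y,PZ-off 3.5416209155406476e-05 0.04499513672472824 0.12576558234361707
s tcp [[275.3557 146.5994]] tail expected on PZ [[291.7698 176.7875]] seat [[282.955  160.5723]] mouth [[315.0762 208.6795]]
t tcp [[306.47   202.9257]] tail expected on PZ [[302.728  189.7423]] seat [[304.7372 196.8184]] mouth [[319.4468 179.694 ]]
```

View pics/s9z.png

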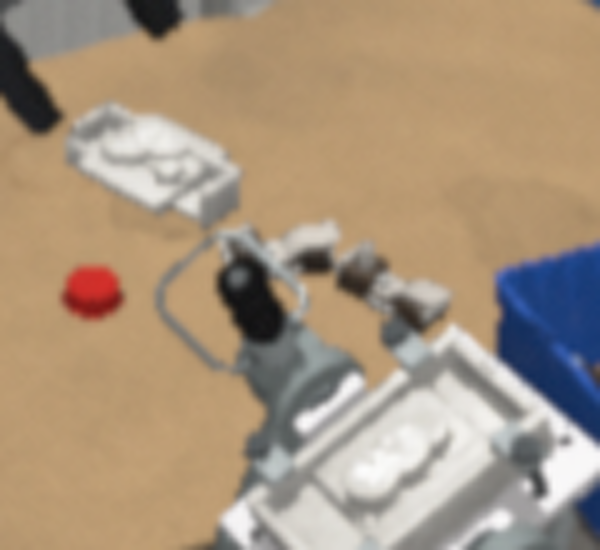

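View pics/t9z.png

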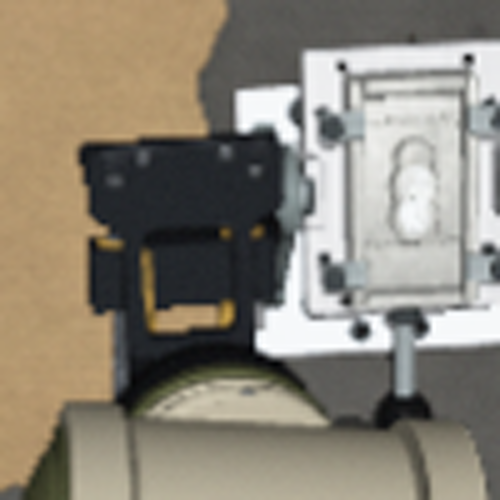

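The pin is home and the loop is raised towards the free shaft end. Its corners in the full frame are about (292,200) and (303,187). I'll check the bar position against the model.

```bash
cat > p4.py <<'E'
from h import *
import sys
Y=FR@[0,1.,0];X=FR@[ca,0,sa]
P=lambda x,y,z:M+X*x+Y*y+PZ*z
lean=float(sys.argv[1])
zt=-PZ*np.cos(lean)-Y*np.sin(lean);R=frame(zt,X)
for y,z in [tuple(map(float,a.split(','))) for a in sys.argv[2:]]:   # tip centre point in pin frame
    print(y,z);goal(P(0,y,z)-zt*.019,R)
E
python3 p4.py .3 .054,.06 .054,.03 .054,-.03 .052,-.03
python3 - <<'E'
from h import *
Y=FR@[0,1.,0];X=FR@[ca,0,sa];P=lambda x,y,z:M+X*x+Y*y+PZ*z
s=S(9)
for n,v in dict(hm=(-.024,0,.006),hp=(.024,0,.006),cm=(-.024,.0495,.022),cp=(.024,.0495,.022),bar=(0,.0495,.022),top=(0,0,.053)).items(): print(n,proj(s,P(*v))[0])
E
```

```text
0.054 0.06
t 14.95 p [0.5645 0.1143 0.2646] F [-0.3512  0.6974 -0.067 ] w 0.03688082128112757
 goal [0.602  0.1266 0.1858] REL [ 0.0008 -0.0073  0.0878] [-0.3314 -0.0067  0.004 ]
0.054 0.03
t 14.95 p [0.5645 0.1143 0.2646] F [-0.3512  0.6974 -0.067 ] w 0.03688082128112757
 goal [0.6147 0.1273 0.1586] REL [ 0.0007 -0.0063  0.1178] [-0.3314 -0.0067  0.004 ]
0.054 -0.03
t 14.95 p [0.5645 0.1143 0.2646] F [-0.3512  0.6974 -0.067 ] w 0.03688082128112757
 goal [0.64   0.1288 0.1043] REL [ 0.0003 -0.0044  0.1778] [-0.3314 -0.0067  0.004 ]
0.052 -0.03
t 14.95 p [0.5645 0.1143 0.2646] F [-0.3512  0.6974 -0.067 ] w 0.03688082128112757
 goal [0.6401 0.1268 0.1043] REL [ 0.0003 -0.0024  0.1777] [-0.3314 -0.0067  0.004 ]
hm [305.5123 214.4018]
hp [322.9817 199.902 ]
cm [289.9055 197.343 ]
cp [307.0447 183.2685]
bar [298.4972 190.2876]
top [307.627  194.3847]
```

```bash
python3 p4.py .3 .05,.06 .05,.03 .05,0 .05,-.03
```

```text
0.05 0.06
t 14.95 p [0.5645 0.1143 0.2646] F [-0.3512  0.6974 -0.067 ] w 0.03688082128112757
 goal [0.6023 0.1226 0.1858] REL [ 0.0008 -0.0033  0.0877] [-0.3314 -0.0067  0.004 ]
0.05 0.03
t 14.95 p [0.5645 0.1143 0.2646] F [-0.3512  0.6974 -0.067 ] w 0.03688082128112757
 goal [0.6149 0.1233 0.1586] REL [ 0.0006 -0.0023  0.1177] [-0.3314 -0.0067  0.004 ]
0.05 0.0
t 14.95 p [0.5645 0.1143 0.2646] F [-0.3512  0.6974 -0.067 ] w 0.03688082128112757
 goal [0.6276 0.1241 0.1315] REL [ 0.0005 -0.0014  0.1477] [-0.3314 -0.0067  0.004 ]
0.05 -0.03
t 14.95 p [0.5645 0.1143 0.2646] F [-0.3512  0.6974 -0.067 ] w 0.03688082128112757
 goal [0.6402 0.1248 0.1043] REL [ 0.0003 -0.0004  0.1777] [-0.3314 -0.0067  0.004 ]
```

Request:
play_rows(rows=[[0,-0.003,0.0,-0.17,0,0,1],[0,-0.003,0.02,-0.331,-0.007,0.004,1],[0,-0.003,0.05,-0.331,-0.007,0.004,1],[0,-0.003,0.088,-0.331,-0.007,0.004,1],[0,-0.003,0.1,-0.331,-0.007,0.004,1],[0,-0.003,0.105,-0.331,-0.007,0.004,1],[0,-0.003,0.105,-0.331,-0.007,0.004,1],[0,-0.003,0.105,-0.331,-0.007,0.004,1]])

```text
clock: 15.95
ee_pos: [0.609, 0.1232, 0.1711]
tcp_rot: [0.139, 0.966, -0.004, 0.219]
force: [-0.7, 0.1, 0.4]
width: 0.0002
```

```bash
python3 p4.py .3 .05,.03 .05,0 .05,-.03;python3 look.py 10
```

```text
0.05 0.03
t 15.95 p [0.609  0.1232 0.1711] F [-0.7058  0.0661  0.3603] w 0.00020090560493950255
 goal [0.6149 0.1233 0.1586] REL [ 0.0001 -0.0039  0.0133] [-0.0004 -0.0014 -0.0005]
0.05 0.0
t 15.95 p [0.609  0.1232 0.1711] F [-0.7058  0.0661  0.3603] w 0.00020090560493950255
 goal [0.6276 0.1241 0.1315] REL [ 0.0001 -0.0127  0.042 ] [-0.0004 -0.0014 -0.0005]
0.05 -0.03
t 15.95 p [0.609  0.1232 0.1711] F [-0.7058  0.0661  0.3603] w 0.00020090560493950255
 goal [0.6402 0.1248 0.1043] REL [ 0.     -0.0216  0.0706] [-0.0004 -0.0014 -0.0005]
s tcp [[290.6718 177.6253]] tail expected on PZ [[304.2109 202.3137]] seat [[296.9087 188.9962]] mouth [[315.0762 208.6795]]
t tcp [[297.3851 188.6169]] tail expected on PZ [[294.7362 177.8404]] seat [[296.1642 183.6486]] mouth [[319.4468 179.694 ]]
```

View pics/s10z.png

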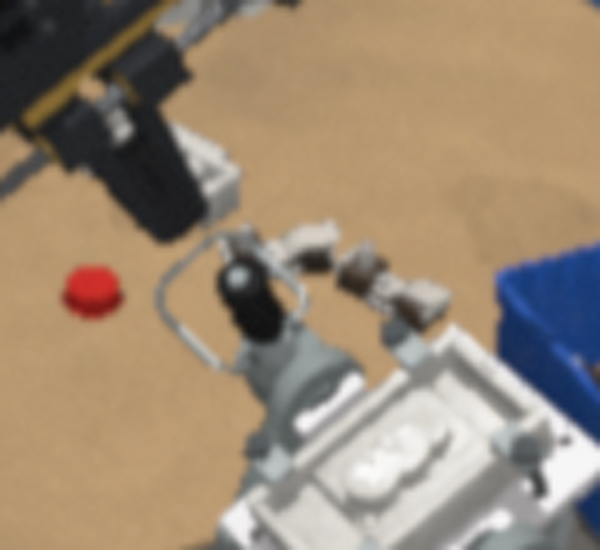

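View pics/t10z.png

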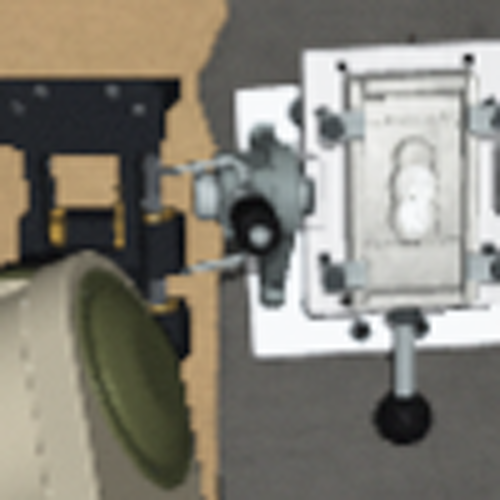

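The fingers are above the bar, with the loop open towards the free shaft end. The top view shows its side wires at about (304,173) and (309,193). Now push down along the pin.

Request:
play_rows(rows=[[0,-0.003,0.01,0,0,0,1],[0,-0.006,0.02,0,0,0,1],[0,-0.009,0.03,0,0,0,1],[0,-0.012,0.04,0,0,0,1],[0,-0.015,0.05,0,0,0,1],[0,-0.018,0.06,0,0,0,1],[0,-0.0205,0.068,0,0,0,1],[0,-0.0205,0.068,0,0,0,1]])

```text
clock: 17.05
ee_pos: [0.6389, 0.1244, 0.1057]
tcp_rot: [0.139, 0.966, -0.004, 0.218]
force: [-0.4, -0.2, -0.4]
width: 0.0009
```

```bash
python3 p4.py .3 .05,-.03;python3 look.py 11
```

```text
0.05 -0.03
t 17.05 p [0.6389 0.1244 0.1057] F [-0.4065 -0.2323 -0.3941] w 0.0008691163056219575
 goal [0.6402 0.1248 0.1043] REL [ 0.0006 -0.0008  0.0017] [-0.0003  0.0001 -0.0001]
s tcp [[301.3394 197.3894]] tail expected on PZ [[313.2597 219.1129]] seat [[306.816  207.3683]] mouth [[315.0762 208.6795]]
t tcp [[295.5145 180.2771]] tail expected on PZ [[293.1697 170.8015]] seat [[294.4368 175.921 ]] mouth [[319.4468 179.694 ]]
```

View pics/s11z.png

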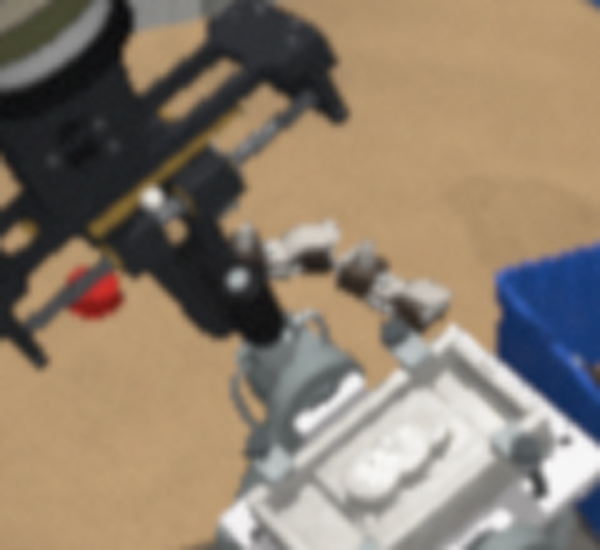

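The loop has swung down: its wires now run along the housing at about (307,218) and (324,204). There is no force on the tool. Retreat and verify.

Request:
play_rows(rows=[[0,0,-0.02,0,0,0,1],[0,0,-0.06,0,0,0,1],[0,-0.01,-0.11,0,0,0,1],[0,-0.06,-0.15,0,0,0,1],[0,-0.12,-0.18,0,0,0,1],[0,-0.18,-0.18,0,0,0,1],[0,-0.2,-0.18,0,0,0,1],[0,-0.2,-0.18,0,0,0,1]])

```text
clock: 18.15
ee_pos: [0.5758, 0.367, 0.2095]
tcp_rot: [0.139, 0.966, -0.003, 0.219]
force: [0.2, -0.2, 0.4]
width: 0.0005
```

```bash
python3 f.py; python3 look.py 12; python3 - <<'E'
from h import *
s,t=S(12),T(12);Y=FR@[0,1.,0];X=FR@[ca,0,sa];P=lambda x,y,z:M+X*x+Y*y+PZ*z
L=.052;e=.31-1.75
for n,v in dict(gtop=(0,0,.053),hm=(-.024,0,.006),barm=(-.024,L*np.cos(e),.006+L*np.sin(e)),barp=(.024,L*np.cos(e),.006+L*np.sin(e))).items(): print(n,'s',proj(s,P(*v))[0],'t',proj(t,P(*v))[0])
print(blobs(s,(275,255,310,300)),blobs(t,(335,205,370,240)))
cv2.imwrite('pics/z1.png',cv2.resize(s['img'][180:240,290:345,::-1],None,fx=10,fy=10,interpolation=2))
cv2.imwrite('pics/z2.png',cv2.resize(t['img'][155:205,290:345,::-1],None,fx=10,fy=10,interpolation=2))
cv2.imwrite('pics/z3.png',s['img'][:,:,::-1])
E
```

```text
F X,Y,PZ 0.3534043383368826 -0.2417127987210174 0.3203137460245096 [0.0836 0.1117 0.0193] pos X,Y,PZ-off -0.000871923634933728 0.3012246218761127 0.0638644108711833
s tcp [[228.1017 115.6033]] tail expected on PZ [[244.3392 141.5109]] seat [[235.5311 127.4564]] mouth [[315.0762 208.6795]]
t tcp [[182.5509 201.9389]] tail expected on PZ [[189.6076 189.6037]] seat [[185.8064 196.2429]] mouth [[319.4468 179.694 ]]
gtop s [307.627  194.3847] t [322.1993 185.8809]
hm s [305.5123 214.4018] t [320.0377 190.2837]
barm s [310.76  225.027] t [314.8201 184.5166]
barp s [327.3095 211.2187] t [314.1779 165.3695]
[(array([295.3217, 277.6348]), array([ 15,  17,  12,  13, 115], dtype=int32))] [(array([350.1379, 223.4023]), array([10, 13, 11, 11, 87], dtype=int32))]
```

View pics/z1.png

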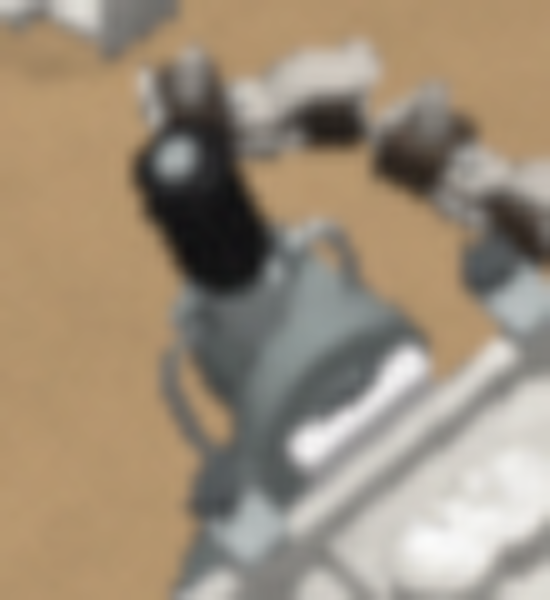

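View pics/z2.png

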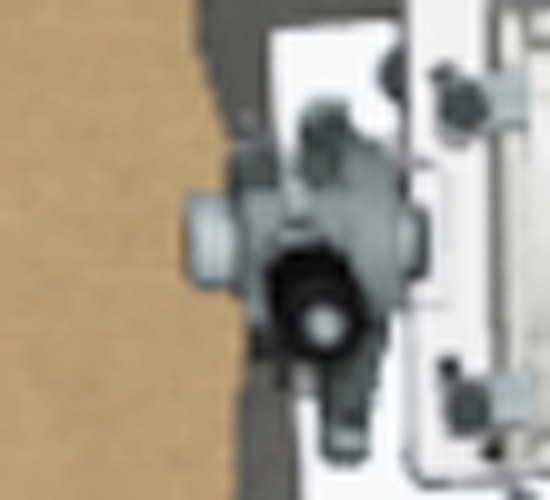

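View pics/z3.png

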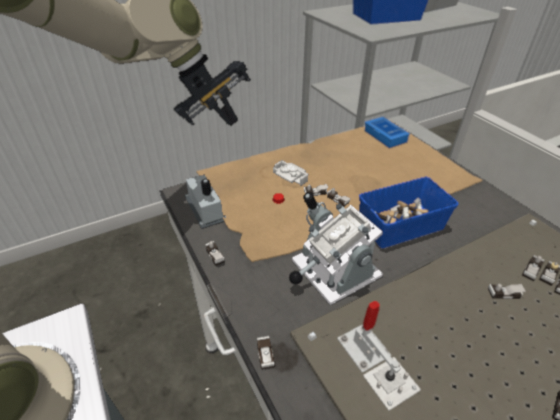

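Final checks:
- The grip top is at (307,195), as modelled for a home pin.
- The near loop wire ends at about (310,224.5), against (310.8,225) modelled for a shut loop.
- The top view shows no wire beyond the shaft end.
- The ball has not moved.

I'm handing in.

```bash
python3 -c "
from plant import finish_job
print(finish_job())"
```

```text
the job is handed in; nothing more can be done
None
```

I tipped the cradle onto its stops, pushed the hitch pin home in the lock housing, and swung the loop over the shaft end until it snapped shut. I handed the job in at about 18 s; no verdict is reported.

**Last checks**
- **Cradle:** it met the stops at about 44 N, and the ball was at the same pixels in the final pictures as just after tipping.
- **Pin:** it seated at 18 N, within 0.2 mm of the expected depth. The grip's top is still within a pixel of where a home pin should show.
- **Loop:** the visible wire ends within a pixel of the modelled shut position, and no wire stands out beyond the shaft end. The angle could not be read directly.
- **Surroundings:** the plain pin, casting, cap and blocks look untouched in the pictures. I did not measure their positions again. The arm was clear of everything, with almost no force on the tool.

**Disagreements**
- **Ball height:** it measured 4–9 mm lower than stated, at both the level and the tipped position. I put this down to bias in the colour mask.
- **Pin in the jaws:** it appeared tilted by up to 0.06 rad, with its tip about 2 mm off, and the views did not fully agree. I corrected by about half the tilt and 1.5 mm, and the pin went in with only a few newtons of side force, about 6 N as it seated.

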